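# Aim the work lamp at the saucer

## Robot

A 7-joint arm with a two-finger parallel gripper is mounted at the origin on the work surface. World frame = base frame: x ahead of the robot, y to its left, z up, the work surface at z = 0. Lengths are in m, angles in rad, forces in N, time in s.
With the tool pointing down it reaches from about 0.425 to 0.875 m from the base axis. Payload 8.4 kg.
Tool frame: the origin (TCP) lies at the centre of the arm's flange, where the gripper is bolted on; the fingertips stand 173 mm ahead of it and the grasp point (between the pads) lies 155 mm ahead of it; z points along the fingers, y is the line along which they close (so a half turn about z gives the same grasp; the last joint's range is limited). The gripper opens to 85 mm and grips with 20 to 120 N. Pads are 22 mm wide; open, the fingers measure 114 mm over their backs; the gripper's body (76 mm by 85 mm) begins 54 mm behind the grasp point. The pads swing forward as they close: fully open they stand 13 mm farther back than shut.
Start: joints at [1.191, 0.333, 0.04, 1.465, -0.013, 1.343, -0.059], TCP at [0.18, -0.625, 0.405] pointing down, gripper open.
Joint ranges: [-2.58, 2.58], [-0.38, 2.09], [-1.3, 1.39], [0.25, 2.4], [-1.5, 4.64], [0.08, 2.09], [-2.65, 2.65]. Speed limits (rad/s): [2.22, 2.22, 2.79, 2.79, 3.14, 3.14, 3.14].

## Interface

Orientations are given as a unit quaternion [x, y, z, w].
In Python, from cell import status, viewer, order gives the robot as it stands.
- The arm moves only by the tool apply_moves, never from a script. Its argument "motion" is a list that holds one entry, the list of rows, each a list of 7 numbers: the shift along the tool's x, y, z normalised to -1 to 1, where 1 is 300 mm, then the turn, a rotation vector about the tool's x, y, z normalised to -1 to 1, where 1 is 180 degrees, then the opening, from 0 (shut) to 1 (fully open). A call has 1 to 10 rows; each row is the pose to reach, as a shift and turn from the pose commanded when the call began, along the tool's axes at that moment, turning the shorter way round; what a row does not reach only later rows make up. A row lasts 1/10 s, in which the tool goes at most 50 mm and 8.59 degrees, less where a joint would pass 70% of its speed; a pose out of reach is approached as far as the arm can. A call with a number of a shift or a turn outside -1 to 1 is refused whole. A call with a gripper value outside its range is refused whole. The fingers move at their own pace and stop on an object; "force" is the grip in N (left out, the last holds). Time passes only in rows, so rows that repeat a pose let the fingers close. It gives the time, the measured TCP pose, the force, the opening and the grip force at its end, in the units of the state.
- status.state(): the state, without advancing time (a new reading comes with each control period).
- viewer.grab_frame(name): name is "side" or "top"; returns the picture (400x640x3 uint8, red, green, blue); there is no depth.
- viewer.camera_model(name): a dict with "fx", "fy", "cx", "cy" (pixels), "k1" (the pictures are not rectified: a ray, as slopes to the right and down, at radius r is drawn at 1 + k1 r^2 times it, then the intrinsics apply), "xyz" and "rotation" of the camera in the world. Camera axes: x right, y down, z forward; pixel columns grow to the right and rows downward; lengths in m; the calibration is good to about 2 mm. A picture is of the moment at which its call begins. camera_model takes no time and is no camera call.
- order.sign_off(): hands the job in; it is judged then, once.
The state is a dict: "time_s": time; "qpos": joint angles; "joint_vel": joint speeds; "effort": joint torques, N m; "tcp_pos": TCP position; "tcp_rot": TCP orientation; "wrist_force": force on the tool from outside, world axes, zero at the start; "torque": the same for the moment, N m; "finger_gap": finger opening in m; "gripper_force": force on a finger pad.
Only numpy, scipy, OpenCV 4.12 (cv2) and the standard library are available. Lean on these libraries where they do the work, as an engineer would, in place of code of your own. Each camera call takes 0.05 s, during which the arm holds its last target. There are 200 camera calls.

## Task

The cordless work lamp on the shed bench has a battery pack that has worked loose and a head pointing the wrong way. Press the battery pack fully home in its dock, and swivel and tilt the lamp head so that its white lens points straight at the middle of the brown saucer. Leave the saucer and everything else on the bench where they are.

Things in the scene. Friction and masses are not known exactly. Their poses are not given: they have to be found in the camera images.
- lamp_base: Fixed lamp base, black plate 20 mm thick, x -178 to +48, y -60 to +60 mm. Origin on the bench under the upright post (32 mm thick), on the swivel axis; z up; x = the beam direction at swivel 0; the battery dock, a grey open box 74 (x) x 94 (y) mm, rim 65 mm above the bench, is centred at x = -135 mm.
- lamp_swivel (a joint): Swivel of the U-shaped yoke and head about the vertical post axis, rad: 0 = beam along the base's +x, positive = anticlockwise seen from above; limits -1.6 and 1.6; stiff (0.12 N m), stays where left. The yoke's arms hold the head at both ends and reach, with their knobs, 92 mm to either side of the post axis.
- lamp_tilt (a joint): Tilt of the head in the yoke about a level axis 200 mm above the bench that crosses the post axis, rad: 0 = lens faces level, positive = lens faces down; limits -0.7 and 1.0; stiff, balanced, stays where it is left (about 0.25 N m).
- lamp_axis (a point): Centre of the lamp head, where tilt and swivel axes cross. The head is a flat black box 30 mm thick (x), 136 wide (y), 96 high (z). Axes turn with it: x = beam direction, square to the lens, y along the tilt axis, z to the top edge. White lens in front; fins on the back stand out 7 mm from z = -42 to +6 mm. Above that the back is plain: the top edge can be gripped across its 30 mm.
- lamp_lens (a point): Centre of the white lens (116 x 76 mm, with a grid of amber LED squares), 16 mm in front of point lamp_axis; same axes, x out along the beam.
- lamp_top (a point): Middle of the head's top edge, 48 mm above point lamp_axis along the head's z; same axes.
- battery (a joint): How far the battery pack is pressed down, m: 0 = stands 12 mm proud (a 12 mm gap between its lip and the dock's rim), 0.012 = fully home, lip on the rim. It needs about 5 N, and stays where it is left.
- battery_top (a point): Centre of the battery pack's flat top, 78 (x) x 98 (y) mm, axes as the base's; 99 mm above the bench with the pack fully proud, 87 mm when it is home. The pack is black with two grey ribs (under 2 mm high) on top.
- saucer_mid (a point): Middle of the saucer's inner floor, 6 mm above the bench: the point to aim at. The saucer is a loose brown ceramic plant saucer, 170 mm across the rim and 28 mm high, standing on the bench; z is up.
- pot: Terracotta flower pot, 122 mm across, 110 mm high, open, empty; origin at the centre of its underside. Bystander.
- trowel: Aluminium trowel with wooden handle lying flat, about 310 mm long, 75 mm wide; origin on the bench about its middle, blade to +x. Bystander.
- cultivator: Steel three-tine hand cultivator with wooden handle, lying, about 280 mm long, 80 mm wide, 38 mm high; origin on the bench about its middle, tines to +x. Bystander.
- sprayer: Blue pump sprayer with black head and lever, 120 mm across, 266 mm high; origin at the centre of its underside. Bystander.
- tin: Plain metal can, 74 mm across, 110 mm high; origin at the centre of its underside. Bystander.
- dibber: Wooden dibber with T-handle and steel point, lying, 165 mm long, 100 mm wide, 30 mm high; origin on the bench near its middle. Bystander.
Not all that is in view belongs to the job. What is meant by the part that bears saucer_mid is not red, and is the larger of those in its own colour.

How it is judged:
At the end, for the whole second after the job is handed in: Battery pack within 2 mm of fully home; the line straight out of the lens passes within 30 mm sideways and 30 mm up or down (square to the beam) of the middle of the saucer floor; lamp still; saucer moved under 20 mm, every other thing under 30 mm (value of joint battery above 0.01 m and x of saucer_mid in the frame of lamp_lens above 0.05 m and y of saucer_mid in the frame of lamp_lens between -0.03 and 0.03 m and z of saucer_mid in the frame of lamp_lens between -0.03 and 0.03 m and velocity of joint lamp_swivel between -0.05 and 0.05 rad/s and velocity of joint lamp_tilt between -0.05 and 0.05 rad/s and distance of saucer_mid from where it was at the start of the episode below 0.02 m and distance of each of pot, trowel, cultivator, sprayer, tin, dibber from where it was at the start of the episode below 0.03 m); the robot touches nothing.
It fails at once if the saucer is shoved (moved more than 20 mm) (distance of saucer_mid from where it was at the start of the episode above 0.02 m).
It fails at once if a bystander is shoved or knocked over (moved more than 30 mm or tipped) (distance of any of pot, trowel, cultivator, sprayer, tin, dibber from where it was at the start of the episode above 0.03 m or angle between any of pot, sprayer, tin's own z axis and vertical above 0.4 rad).
It also fails if it takes over 72 s, if anything falls off the work surface, if the arm or the gripper's body presses on something with over 40 N, if the wrist force passes 120 N, or if a joint passes its speed limit or range.

## Working session

There is one attempt and no reset: what is moved stays moved. The work goes in short steps, Python scripts to look and compute and a tool call to move; the robot and the scene stay as the last step left them, time stands still between calls to the robot, and variables do not carry over. Pictures are saved under pics/ and viewed, at most 10 in all, crops included, and the job is handed in when it is done.

Besides the shell and the picture viewer there is one more tool, called after "Emit:" by a JSON object that holds its "method" and its "body", one argument or row to a line. apply_moves: Moves the arm, as the interface text tells. Its arguments: {"type":"object","properties":{"motion":{"type":"array","items":{"type":"array","items":{"type":"array","items":{"type":"number"}}}},"force":{"type":"number"}},"required":["motion"]}

```bash
mkdir -p pics; ls
python3 - <<'E'
from cell import status, viewer
import cv2
for n in("side","top"):
    cv2.imwrite(f"pics/{n}0.png",viewer.grab_frame(n)[:,:,::-1]); print(n,viewer.camera_model(n))
print(status.state())
E
```

```text
pics
side {'fx': 422.44816791764373, 'fy': 422.44816791764373, 'cx': 324.4064613206241, 'cy': 199.33010019342933, 'k1': -0.10517125640576676, 'xyz': array([0.17488078, 0.94527796, 1.20589617]), 'rotation': array([-0.16891169,  0.91028303, -0.37220631,  0.06569715])}
top {'fx': 471.96566880028917, 'fy': 471.96566880028917, 'cx': 322.2985857085026, 'cy': 210.35563245069508, 'k1': -0.11589979439918657, 'xyz': array([0.33237808, 0.01716447, 1.68757708]), 'rotation': array([-0.69893509,  0.71268392, -0.04090001,  0.04357255])}
{'time_s': 0.1, 'qpos': array([ 1.19080705,  0.33383038,  0.03985336,  1.46618804, -0.01337636,
        1.34331911, -0.05848807]), 'joint_vel': array([-1.16583708e-03, -1.08982102e-03,  7.63308723e-05, -1.11422726e-03,
       -1.19864762e-03,  1.34883870e-03,  7.21868378e-04]), 'effort': array([ 4.25397302e-03, -6.60015178e+01,  1.37056097e+00, -4.06476367e+01,
        1.70722324e-02,  9.03462293e-03, -8.99221800e-05]), 'tcp_pos': array([ 0.18007629, -0.62438474,  0.40391358]), 'tcp_rot': array([ 9.90159148e-01,  1.39943969e-01, -1.59937114e-04, -7.22224138e-04]), 'wrist_force': array([-0.35549973, -0.01309655, -0.84426446]), 'torque': array([-0.01727168, -0.00576791,  0.02910374]), 'gripper_force': 0.0, 'finger_gap': 0.08521223304898758}
```

View pics/side0.png

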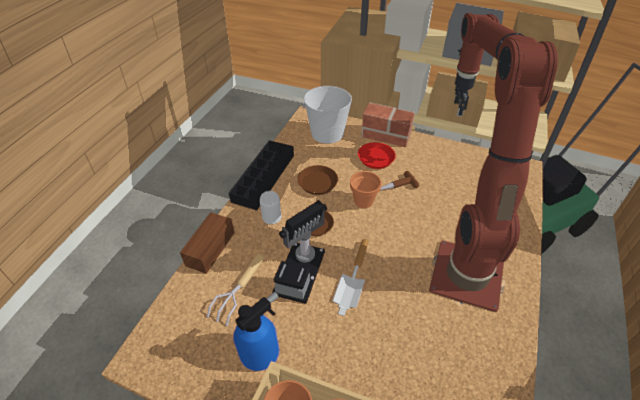

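View pics/top0.png

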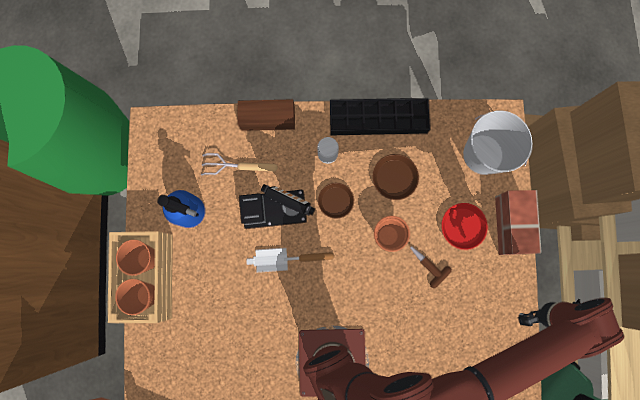

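The top view shows two brown saucers, a larger one at (396,176) and a smaller one at (335,199), with the red one at (465,226). The lamp is around (275,207), with its dock to the left. I'll enlarge it.

```bash
cat > h.py <<'E'
import numpy as np, cv2
from cell import status, viewer
from scipy.spatial.transform import Rotation as R
def cam(n):
    m=viewer.camera_model(n); return m,R.from_quat(m['rotation']).as_matrix(),np.array(m['xyz'])
def proj(n,P):
    m,Rm,t=cam(n); K=np.array([[m['fx'],0,m['cx']],[0,m['fy'],m['cy']],[0,0,1]])
    c=(np.atleast_2d(P)-t)@Rm
    return cv2.projectPoints(c,np.zeros(3),np.zeros(3),K,np.array([m['k1'],0,0,0.]))[0][:,0]
def ray(n,uv):
    m,Rm,t=cam(n); K=np.array([[m['fx'],0,m['cx']],[0,m['fy'],m['cy']],[0,0,1]])
    p=cv2.undistortPoints(np.array([[uv]],float),K,np.array([m['k1'],0,0,0.]))[0,0]
    return t,Rm@np.array([p[0],p[1],1])
def atz(n,uv,z):
    t,d=ray(n,uv); return t+d*(z-t[2])/d[2]
def crop(n,x0,y0,x1,y1,s,img=None):
    img=viewer.grab_frame(n) if img is None else img
    return cv2.resize(img[y0:y1,x0:x1,::-1],None,fx=s,fy=s,interpolation=cv2.INTER_CUBIC)
E
python3 - <<'E'
from h import *
a=crop('top',230,160,420,245,4)   # 760x340
b=crop('side',220,150,410,310,4) #
cv2.imwrite('pics/t1.png',a);cv2.imwrite('pics/s1.png',b[:600])
for n,uv in(('top',(396,176)),('side',(318,181))):print(atz(n,uv,.02))
im=viewer.grab_frame('top');hsv=cv2.cvtColor(im,cv2.COLOR_RGB2HSV)
E
```

```text
[ 0.65201006 -0.24610223  0.02      ]
[ 0.64427399 -0.23179426  0.02      ]
```

View pics/t1.png

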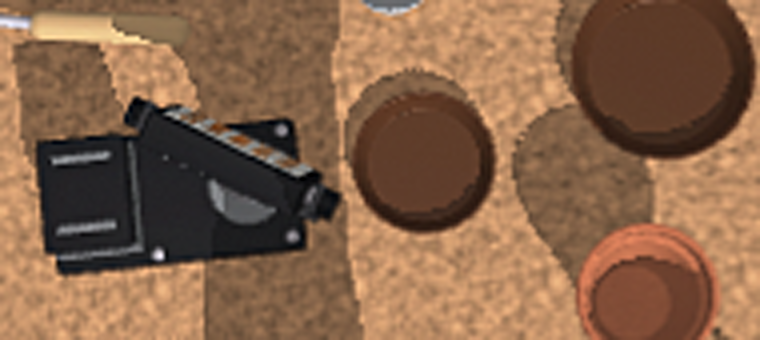

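View pics/s1.png

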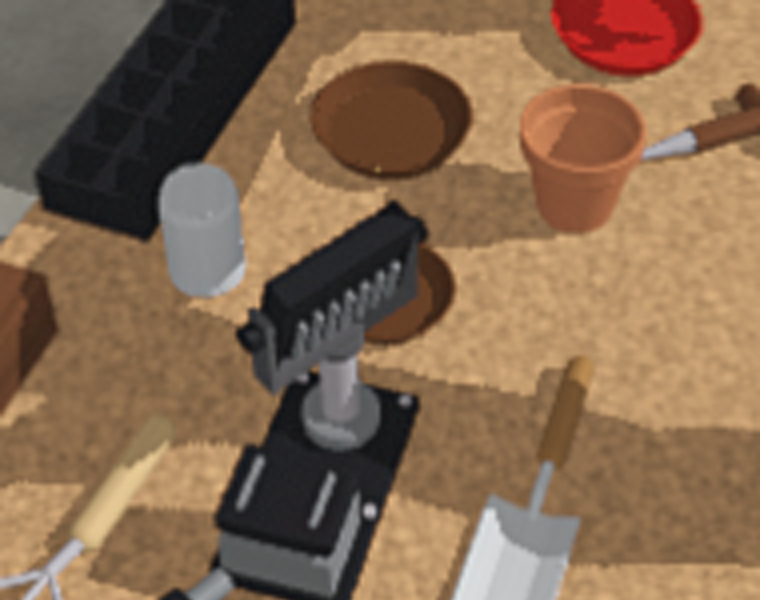

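```bash
cat > fit.py <<'E'
from h import *
from scipy.optimize import least_squares
T=lambda u,v:('top',(230+(u+.5)/4-.5,160+(v+.5)/4-.5))
S=lambda u,v:('side',(220+(u+.5)/4-.5,150+(v+.5)/4-.5))
B=[(T(295,119),(48,60,20)),(T(307,247),(48,-60,20)),(T(60,273),(-178,-60,20)),
   (T(37,143),(-174,49,99)),(T(48,256),(-174,-49,99)),(T(143,249),(-96,-49,99)),
   (S(418,402),(48,-60,20)),(S(250,448),(-96,49,99)),(S(360,478),(-96,-49,99)),(S(330,552),(-174,-49,99)),(S(217,522),(-174,49,99))]
H=[(T(128,110),(0,92,0)),(T(339,205),(0,-92,0)),(S(241,334),(0,92,0)),(S(428,231),(0,-92,0)),
   (S(398,203),(15,-68,48)),(S(268,285),(15,68,48)),(S(275,318),(-15,68,48)),(S(413,238),(-15,-68,48))]
def wp(p,q,head):
    q=np.array(q)/1000
    if head: q=R.from_euler('ZY',[p[3],p[4]]).apply(q)+[0,0,.2]
    return R.from_euler('z',p[2]).apply(q)+[p[0],p[1],0]
def res(p): return np.concatenate([proj(o[0],wp(p,q,h))[0]-o[1] for L,h in((B,0),(H,1)) for o,q in L])
if __name__=='__main__':
    s=least_squares(res,[.57,.12,-1.5,1.05,-.4],loss='soft_l1')
    print(s.x);print(res(s.x).reshape(-1,2).round(1).tolist())
    # saucer: rim ellipse extents
    th=np.linspace(0,2*np.pi,72)
    for nm,(l,r,b,t) in dict(top=(571,755,158,None),side=(311,471,178,61)).items():
        pass
    def rs(p):
        P=np.c_[p[0]+.085*np.cos(th),p[1]+.085*np.sin(th),np.full(72,.028)]
        a=proj('top',P);c=proj('side',P)
        f=lambda F,u,v:F(u,v)[1]
        return np.array([a[:,0].min()-f(T,571,0)[0],a[:,0].max()-f(T,755,0)[0],a[:,1].max()-f(T,0,158)[1],
          c[:,0].min()-f(S,311,0)[0],c[:,0].max()-f(S,471,0)[0],c[:,1].min()-f(S,0,61)[1],c[:,1].max()-f(S,0,178)[1]])
    q=least_squares(rs,[.65,-.24]);print('saucer',q.x,q.fun.round(1))
    d=R.from_euler('z',-s.x[2]).apply([q.x[0]-s.x[0],q.x[1]-s.x[1],0])
    print('target swivel',np.arctan2(d[1],d[0]),'dist',np.hypot(*d[:2]),'tilt',np.arctan2(.194,np.hypot(*d[:2])))
    for q,h in(((-135,0,99),0),((0,0,48),1),((0,68,48),1),((0,-68,48),1)):print(q,wp(s.x,q,h).round(3))
E
python3 fit.py
```

```text
[ 0.54965581  0.13330092 -1.46705066  0.96557695 -0.39245315]
[[-1.1, -1.2], [-0.1, -0.1], [-1.4, 1.1], [-1.7, 0.1], [-1.6, 0.1], [-2.6, -0.9], [0.9, -2.6], [-1.0, -2.2], [0.7, -3.1], [1.1, -1.4], [-0.9, -1.1], [-0.0, -1.2], [-2.0, 1.4], [0.1, 1.4], [-1.3, -0.7], [1.5, -0.2], [-0.5, -0.0], [3.5, -0.4], [3.4, -1.6]]
saucer [ 0.65017718 -0.24046477] [-1.2 -0.   0.5 -0.6  0.7 -0.5 -1.7]
target swivel 0.1589799891638129 dist 0.3870469395915085 tilt 0.46463207974387005
(-135, 0, 99) [0.536 0.268 0.099]
(0, 0, 48) [0.534 0.142 0.244]
(0, 68, 48) [0.566 0.202 0.244]
(0, -68, 48) [0.501 0.082 0.244]
```

The fit looks sane: the head is at swivel about 0.97 and tilt about -0.39, and it needs about 0.16 and +0.46. The battery comes first, so I'll compute the transit moves.

```bash
cat >> h.py <<'E'
def row(p,q=None,p0=None,q0=None):
    s=status.state(); p0=s['tcp_pos'] if p0 is None else p0; r0=R.from_quat(s['tcp_rot'] if q0 is None else q0)
    r=r0 if q is None else q
    return np.r_[r0.inv().apply(np.array(p)-p0)/.3,(r0.inv()*r).as_rotvec()/np.pi].round(4).tolist()
E
python3 - <<'E'
from h import *
dn=R.from_matrix(np.array([[.961,.2765,0],[.2765,-.961,0],[0,0,-1]]).T)
print(row([.42,-.45,.5],dn))
print(row([.57,-.2,.5],dn,np.array([.42,-.45,.5]),dn.as_quat()))
print(row([.528,.29,.48],dn,np.array([.57,-.2,.5]),dn.as_quat()))
E
```

```text
[0.9295, -0.3374, -0.3187, -0.0002, 0.0, 0.0002]
[0.7109, -0.6626, 0.0, 0.0, 0.0, 0.0]
[0.3171, -1.6084, 0.0667, 0.0, 0.0, 0.0]
```

Emit:
{"method": "apply_moves", "body": {
  "motion": [
    [[0.93,-0.337,-0.319,0,0,0,0],[0.93,-0.337,-0.319,0,0,0,0],[0.93,-0.337,-0.319,0,0,0,0],[0.93,-0.337,-0.319,0,0,0,0],[0.93,-0.337,-0.319,0,0,0,0],[0.93,-0.337,-0.319,0,0,0,0],[0.93,-0.337,-0.319,0,0,0,0],[0.93,-0.337,-0.319,0,0,0,0],[0.93,-0.337,-0.319,0,0,0,0],[0.93,-0.337,-0.319,0,0,0,0]]
  ]
}}

```text
time_s: 1.25
tcp_pos: [0.4184, -0.4517, 0.4996]
tcp_rot: [0.99, 0.138, -0.001, -0.0]
wrist_force: [-1.0, -0.8, -0.6]
finger_gap: -0.0002
gripper_force: 0.0
```

Emit:
{"method": "apply_moves", "body": {
  "motion": [
    [[0.71,-0.66,0,0,0,0,0],[0.71,-0.66,0,0,0,0,0],[0.71,-0.66,0,0,0,0,0],[0.71,-0.66,0,0,0,0,0],[0.71,-0.66,0,0,0,0,0],[0.71,-0.66,0,0,0,0,0],[0.71,-0.66,0,0,0,0,0],[0.71,-0.66,0,0,0,0,0],[0.71,-0.66,0,0,0,0,0],[0.71,-0.66,0,0,0,0,0]]
  ]
}}

```text
time_s: 2.25
tcp_pos: [0.5691, -0.2031, 0.5003]
tcp_rot: [0.99, 0.138, -0.0, 0.0]
wrist_force: [-0.0, -0.2, -0.5]
finger_gap: 0.0002
gripper_force: 0.0
```

Emit:
{"method": "apply_moves", "body": {
  "motion": [
    [[0.16,-0.8,0.03,0,0,0,0],[0.16,-0.8,0.03,0,0,0,0],[0.16,-0.8,0.03,0,0,0,0],[0.16,-0.8,0.03,0,0,0,0],[0.16,-0.8,0.03,0,0,0,0],[0.16,-0.8,0.03,0,0,0,0],[0.16,-0.8,0.03,0,0,0,0],[0.16,-0.8,0.03,0,0,0,0],[0.16,-0.8,0.03,0,0,0,0],[0.16,-0.8,0.03,0,0,0,0]]
  ]
}}

```text
time_s: 3.25
tcp_pos: [0.5498, 0.0417, 0.4914]
tcp_rot: [0.99, 0.139, -0.0, 0.0]
wrist_force: [-0.3, -0.2, 1.5]
finger_gap: -0.0001
gripper_force: 0.0
```

Emit:
{"method": "apply_moves", "body": {
  "motion": [
    [[0.16,-0.8,0.03,0,0,0,0],[0.16,-0.8,0.03,0,0,0,0],[0.16,-0.8,0.03,0,0,0,0],[0.16,-0.8,0.03,0,0,0,0],[0.16,-0.8,0.03,0,0,0,0],[0.16,-0.8,0.03,0,0,0,0],[0.16,-0.8,0.03,0,0,0,0],[0.16,-0.8,0.03,0,0,0,0]]
  ]
}}

```text
time_s: 4.05
tcp_pos: [0.53, 0.2855, 0.4823]
tcp_rot: [0.99, 0.139, -0.0, 0.0]
wrist_force: [0.5, -0.6, -0.6]
finger_gap: 0.0004
gripper_force: 0.0
```

Emit:
{"method": "apply_moves", "body": {
  "motion": [
    [[0,0,0.64,0,0,0,0],[0,0,0.64,0,0,0,0],[0,0,0.64,0,0,0,0],[0,0,0.64,0,0,0,0],[0,0,0.64,0,0,0,0],[0,0,0.64,0,0,0,0],[0,0,0.64,0,0,0,0]]
  ]
}}

```text
time_s: 4.75
tcp_pos: [0.5303, 0.2871, 0.2935]
tcp_rot: [0.99, 0.139, 0.002, -0.001]
wrist_force: [-0.7, 0.5, -0.0]
finger_gap: 0.0001
gripper_force: 0.0
```

Emit:
{"method": "apply_moves", "body": {
  "motion": [
    [[0,0,0.02,0,0,0,0],[0,0,0.04,0,0,0,0],[0,0,0.055,0,0,0,0],[0,0,0.065,0,0,0,0],[0,0,0.075,0,0,0,0],[0,0,0.085,0,0,0,0],[0,0,0.09,0,0,0,0],[0,0,0.095,0,0,0,0],[0,0,0.1,0,0,0,0],[0,0,0.1,0,0,0,0]]
  ]
}}

```text
time_s: 5.75
tcp_pos: [0.5292, 0.287, 0.2606]
tcp_rot: [0.99, 0.14, -0.0, 0.0]
wrist_force: [-1.1, -1.3, 3.9]
finger_gap: -0.0001
gripper_force: 2.0
```

Emit:
{"method": "apply_moves", "body": {
  "motion": [
    [[0,0,0.004,0,0,0,0],[0,0,0.008,0,0,0,0],[0,0,0.012,0,0,0,0],[0,0,0.016,0,0,0,0],[0,0,0.016,0,0,0,0]]
  ]
}}

```text
time_s: 6.25
tcp_pos: [0.529, 0.2874, 0.2602]
tcp_rot: [0.99, 0.14, 0.001, 0.001]
wrist_force: [-17.3, -11.4, 45.2]
finger_gap: -0.0
gripper_force: 22.8
```

The force rose to 45 N with no further travel, so the pack is home. I'll back off and look again for a refined fit.

Emit:
{"method": "apply_moves", "body": {
  "motion": [
    [[0,0,-0.8,0,0,0,1],[0,0,-0.8,0,0,0,1],[0,0,-0.8,0,0,0,1],[0,0,-0.8,0,0,0,1],[0,0,-0.8,0,0,0,1],[0,0,-0.8,0,0,0,1],[0,0,-0.8,0,0,0,1],[0,0,-0.8,0,0,0,1]]
  ]
}}

```text
time_s: 7.05
tcp_pos: [0.5292, 0.2868, 0.4942]
tcp_rot: [0.99, 0.14, -0.001, 0.0]
wrist_force: [1.1, -0.2, -0.3]
finger_gap: 0.0857
gripper_force: 0.0
```

Run:
```python
from h import *
from fit import wp
# grasp poses
p=[.5497,.1333,-1.467,.9656,-.3925]
def tool(p,sw,ti,h):
    Rh=R.from_euler('z',p[2])*R.from_euler('ZY',[sw,ti])
    M=Rh.as_matrix(); y=M[:,0]; z=-M[:,2]; x=np.cross(y,z)
    return np.array([p[0],p[1],.2])+M[:,2]*h, R.from_matrix(np.c_[x,y,z])
P,Q=tool(p,p[3],p[4],.191+.12);print(P,Q.as_quat(),row(P,Q))
side=viewer.grab_frame('side');top=viewer.grab_frame('top')
edges=lambda X,Y,Z0,Z1:[((a),(b)) for a in[(x,y,z) for x in X for y in Y for z in(Z0,Z1)] for b in[(x,y,z) for x in X for y in Y for z in(Z0,Z1)] if sum(np.array(a)!=np.array(b))==1]
for n,im,(x0,y0,x1,y1) in(('top',top,(225,170,325,240)),('side',side,(260,190,340,310))):
    s=7 if n=='top' else 5; c=crop(n,x0,y0,x1,y1,s,im); d=c.copy()
    for E,h in((edges((-178,48),(-60,60),20,20),0),(edges((-174,-96),(-49,49),87,87),0),(edges((-15,15),(-68,68),-48,48),1)):
        for a,b in E:
            u=proj(n,np.array([wp(p,a,h),wp(p,b,h)])); u=((u-[x0,y0]+.5)*s-.5).astype(int)
            cv2.line(d,tuple(map(int,u[0])),tuple(map(int,u[1])),(0,255,0),1)
    cv2.imwrite(f'pics/o_{n}.png',d if n=='top' else np.hstack([c,d]))
```

```text
[0.44538506 0.19047729 0.48735022] [0.84390641 0.49979979 0.09936464 0.1677761 ] [-0.3574, 0.2312, 0.0235, -0.1185, 0.0499, -0.2476]
```

View pics/o_top.png

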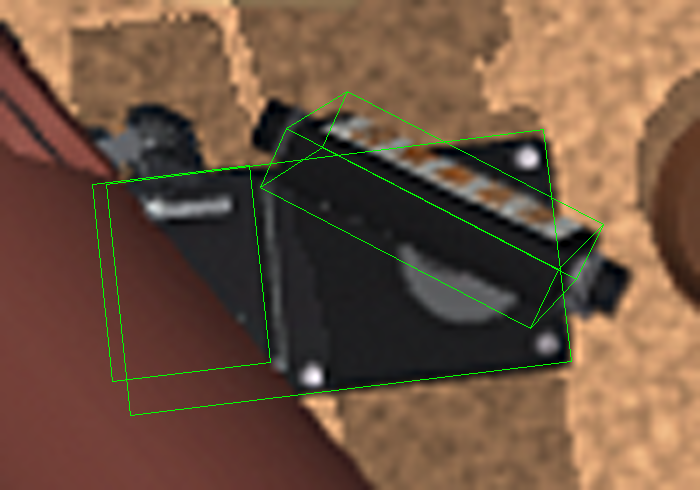

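View pics/o_side.png

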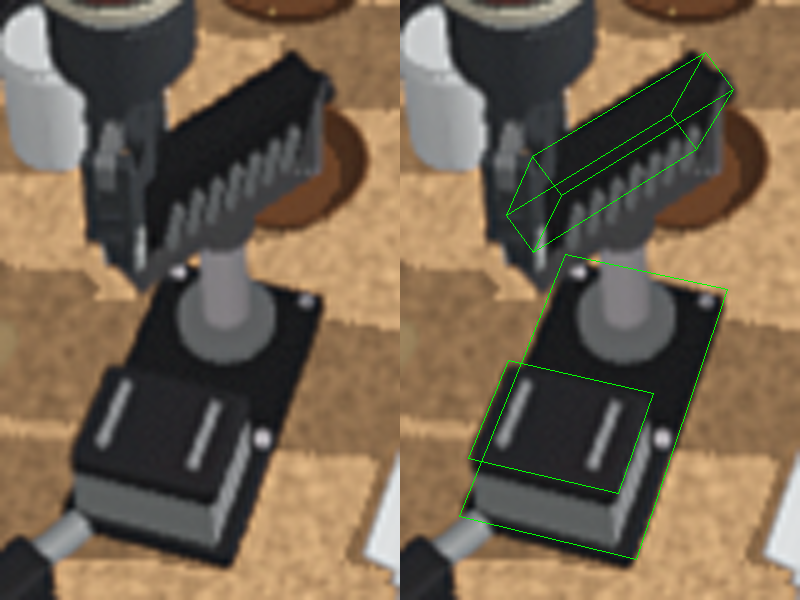

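The battery lip is on the dock rim. The overlay shows the base is right to about 1–2 px, but the lens strip from above is much narrower than modelled, so the real tilt is less negative. I'll zoom into the first, unoccluded pictures.

Run:
```python
import cv2,numpy as np
t=cv2.imread('pics/top0.png')[180:218,258:320];s=cv2.imread('pics/side0.png')[196:250,276:330]
t=cv2.resize(t,None,fx=8,fy=8,interpolation=cv2.INTER_CUBIC);s=cv2.resize(s,None,fx=8,fy=8,interpolation=cv2.INTER_CUBIC)
c=np.zeros((432,930,3),np.uint8);c[:304,:496]=t;c[:432,498:]=s
c=cv2.convertScaleAbs(c,alpha=1.6,beta=20)
cv2.imwrite('pics/z1.png',c[:,:]if 0 else cv2.copyMakeBorder(c[:304,:496],0,0,0,0,0));
# stack vertically
d=np.zeros((600,800,3),np.uint8)
d[:304,:496]=c[:304,:496]; 
s6=cv2.resize(c[:432,498:],(300,300)); 
d=np.zeros((440,800,3),np.uint8); tt=cv2.resize(c[:304,:496],(0,0),fx=.75,fy=.75,interpolation=cv2.INTER_AREA); d[:228,:372]=tt; d[:432,368+0:800]=c[:432,498:930]
cv2.imwrite('pics/z2.png',d)
```

```text
(no output)
```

View pics/z2.png

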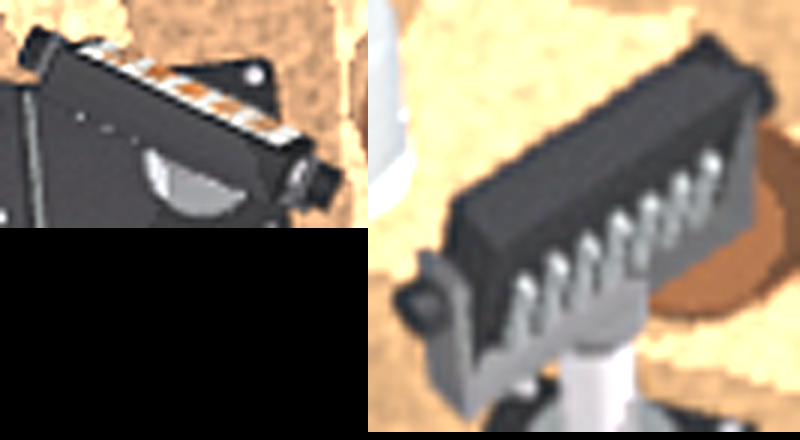

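```bash
cat > fit2.py <<'E'
import fit; from fit import *
T6=lambda u,v:('top',(258+(u+.5)/6-.5,180+(v+.5)/6-.5))
S8=lambda u,v:('side',(276+(u-368+.5)/8-.5,196+(v+.5)/8-.5))
B2=fit.B+[(('side',(260+296/5,190+297/5)),(48,-60,20))][:0]
H2=[(T6(25,45),(0,92,0)),(T6(337,192),(0,-92,0)),(S8(402,303),(0,92,0)),(S8(774,95),(0,-92,0)),
 (S8(705,36),(15,-68,48)),(S8(453,198),(15,68,48)),(S8(488,255),(-15,68,48)),(S8(757,87),(-15,-68,48)),
 (T6(75,52),(16,58,38)),(T6(280,146),(16,-58,38)),(T6(98,38),(16,58,-38)),(T6(304,131),(16,-58,-38))]
L=[(T6(147,150),(-15,68,48),(-15,-68,48)),(T6(245,192),(-15,68,48),(-15,-68,48))]  # point on line
def res(p,off=True):
    r=[]
    for Ls,h in((B2,0),(H2,1)):
        for o,q in Ls: r.append(proj(o[0],wp(p,q,h))[0]-o[1]+(p[5:7] if o[0]=='side' else 0))
    for o,a,b in L:
        A,C=proj(o[0],wp(p,a,1))[0],proj(o[0],wp(p,b,1))[0]; n=np.array([-(C-A)[1],(C-A)[0]])/np.linalg.norm(C-A)
        r.append([n@(np.array(o[1])-A),0])
    return np.r_[np.concatenate(r),p[5:7]*1.]
if __name__=='__main__':
    for f in (1,):
        s=least_squares(res,[.55,.133,-1.467,.966,-.2,0,0],loss='soft_l1')
        print(s.x.round(4));print(res(s.x)[:-2].reshape(-1,2).round(1).tolist())
        d=R.from_euler('z',-s.x[2]).apply([.650-s.x[0],-.2405-s.x[1],0]);print(np.arctan2(d[1],d[0]),np.arctan2(.194,np.hypot(*d[:2])))
E
python3 fit2.py
```

```text
[ 0.5489  0.1304 -1.4719  1.0008 -0.2407 -0.675   1.8475]
[[-0.2, -1.0], [0.6, 0.1], [-0.7, 1.1], [-0.8, 0.0], [-0.8, 0.1], [-1.8, -0.8], [0.8, -1.2], [-1.2, -1.0], [0.4, -1.8], [0.7, -0.2], [-1.2, 0.0], [0.3, -0.2], [-0.1, 0.2], [0.7, 2.9], [-1.7, 0.1], [0.8, -0.3], [-1.2, 0.8], [0.6, 0.6], [0.5, -0.2], [0.9, -0.7], [0.2, -0.3], [2.1, 0.4], [-0.4, 0.2], [0.2, 0.0], [-0.6, 0.0]]
0.16721060716551955 0.4673027821096728
```

```bash
cat > tool.py <<'E'
from h import *
C=np.array([.549,.1304,.2]);YB=-1.4719
def tool(sw,ti,h):
    M=(R.from_euler('z',YB)*R.from_euler('ZY',[sw,ti])).as_matrix(); y=M[:,0]; z=-M[:,2]
    return C+M[:,2]*h, R.from_matrix(np.c_[np.cross(y,z),y,z])
E
python3 - <<'E'
from tool import *
P,Q=tool(1.0,-.24,.291);print(P,Q.as_quat(),row(P,Q))
E
```

```text
[0.48738855 0.16184393 0.48265935] [0.84667994 0.51846124 0.06251571 0.10209211] [-0.2493, 0.3615, 0.0386, -0.0723, 0.032, -0.259]
```

Emit:
{"method": "apply_moves", "body": {
  "motion": [
    [[-0.249,0.3615,0.0386,-0.0723,0.032,-0.259,1],[-0.249,0.3615,0.0386,-0.0723,0.032,-0.259,1],[-0.249,0.3615,0.0386,-0.0723,0.032,-0.259,1],[-0.249,0.3615,0.0386,-0.0723,0.032,-0.259,1],[-0.249,0.3615,0.0386,-0.0723,0.032,-0.259,1],[-0.249,0.3615,0.0386,-0.0723,0.032,-0.259,1],[-0.249,0.3615,0.0386,-0.0723,0.032,-0.259,1],[-0.249,0.3615,0.0386,-0.0723,0.032,-0.259,1],[-0.249,0.3615,0.0386,-0.0723,0.032,-0.259,1],[-0.249,0.3615,0.0386,-0.0723,0.032,-0.259,1]]
  ]
}}

```text
time_s: 8.15
tcp_pos: [0.4876, 0.162, 0.4838]
tcp_rot: [0.847, 0.518, 0.063, 0.102]
wrist_force: [-0.1, 0.4, -0.4]
finger_gap: 0.0851
gripper_force: 0.0
```

Run:
```python
from tool import *
P,Q=tool(1.0,-.24,.191);print(status.state()['tcp_pos'],row(P,Q))
a=crop('side',265,170,345,260,6); b=crop('top',250,170,330,230,4)
d=np.zeros((540,800,3),np.uint8); d[:540,:480]=a; d[:240,480:800]=b; cv2.imwrite('pics/pre.png',d)
```

```text
[0.48764708 0.1620462  0.48377704] [-0.0015, -0.0015, 0.3368, 0.0002, -0.0005, -0.0007]
```

View pics/pre.png

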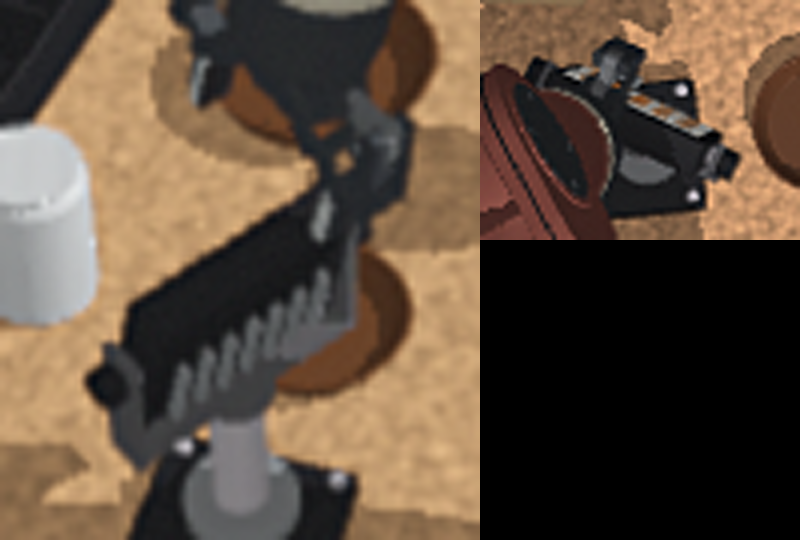

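In both views the gripper straddles the head's top edge squarely. I'll descend and grip.

Emit:
{"method": "apply_moves", "body": {
  "motion": [
    [[0,0,0.1,0,0,0,1],[0,0,0.17,0,0,0,1],[0,0,0.23,0,0,0,1],[0,0,0.28,0,0,0,1],[0,0,0.31,0,0,0,1],[0,0,0.335,0,0,0,1],[0,0,0.335,0,0,0,1]]
  ],
  "force": 50
}}

```text
time_s: 8.95
tcp_pos: [0.509, 0.1512, 0.3859]
tcp_rot: [0.847, 0.518, 0.063, 0.102]
wrist_force: [0.5, 0.6, 0.4]
finger_gap: 0.0855
gripper_force: 0.0
```

Emit:
{"method": "apply_moves", "body": {
  "motion": [
    [[0,0,0,0,0,0,0.3],[0,0,0,0,0,0,0.3],[0,0,0,0,0,0,0.2],[0,0,0,0,0,0,0.2],[0,0,0,0,0,0,0.2],[0,0,0,0,0,0,0.2],[0,0,0,0,0,0,0.2],[0,0,0,0,0,0,0.2]]
  ],
  "force": 50
}}

```text
time_s: 9.75
tcp_pos: [0.5087, 0.1517, 0.387]
tcp_rot: [0.847, 0.518, 0.064, 0.102]
wrist_force: [-4.5, 0.6, 5.3]
finger_gap: 0.0294
gripper_force: 50.5
```

```bash
cat > arc.py <<'E'
from tool import *
def arc(sw1,ti1,n,calls):
    s=status.state(); Q0=R.from_quat(s['tcp_rot']);P0=s['tcp_pos']
    beam=R.from_euler('z',-YB).apply(Q0.as_matrix()[:,1]); sw0,ti0=np.arctan2(beam[1],beam[0]),-np.arcsin(beam[2])
    print('now',sw0,ti0)
    H=lambda f:R.from_euler('z',YB)*R.from_euler('ZY',[sw0+f*(sw1-sw0),ti0+f*(ti1-ti0)])
    pose=lambda f:(C+(H(f)*H(0).inv()).apply(P0-C),(H(f)*H(0).inv())*Q0)
    for c in range(calls):
        p0,q0=pose(c/calls)
        print([[round(v,3) for v in row(*pose((c+(i+1)/n)/calls),p0,q0.as_quat())]+[.2] for i in range(n)])
    print(pose(1)[0])
E
python3 - <<'E'
from arc import *
from scipy.optimize import least_squares
th=np.linspace(0,6.283,90)
def rs(p,n=3):
    P=np.c_[p[0]+.085*np.cos(th),p[1]+.085*np.sin(th),np.full(90,.028)];a=proj('top',P)
    g=lambda u,o:o+(u+.5)/4-.5
    return [a[:,0].min()-g(571,230),a[:,0].max()-g(755,230),a[:,1].max()-g(158,160)]
q=least_squares(rs,[.65,-.24]);S=q.x;print(S,q.fun)
d=R.from_euler('z',-YB).apply([S[0]-C[0],S[1]-C[1],0]);sw,ti=np.arctan2(d[1],d[0]),np.arctan2(.194,np.hypot(*d[:2]));print(sw,ti)
arc(round(sw,3),round(ti,3),10,3)
E
```

```text
[ 0.65183079 -0.24284963] [-0.60281807  0.60876871 -0.00827404]
0.16993595502993739 0.4645196474540132
now 0.9996251266543627 -0.24156242904830955
[[0.004, 0.015, 0.0, 0.007, -0.002, 0.009, 0.2], [0.007, 0.03, 0.001, 0.015, -0.004, 0.017, 0.2], [0.009, 0.046, 0.002, 0.022, -0.005, 0.026, 0.2], [0.01, 0.061, 0.003, 0.03, -0.007, 0.035, 0.2], [0.011, 0.076, 0.005, 0.037, -0.008, 0.043, 0.2], [0.01, 0.091, 0.007, 0.045, -0.009, 0.052, 0.2], [0.009, 0.106, 0.009, 0.052, -0.01, 0.061, 0.2], [0.007, 0.121, 0.012, 0.06, -0.01, 0.07, 0.2], [0.004, 0.136, 0.015, 0.067, -0.011, 0.079, 0.2], [0.001, 0.15, 0.018, 0.074, -0.011, 0.088, 0.2]]
[[-0.0, 0.015, 0.0, 0.007, 0.0, 0.009, 0.2], [-0.002, 0.03, 0.001, 0.015, 0.0, 0.018, 0.2], [-0.004, 0.045, 0.002, 0.022, 0.001, 0.026, 0.2], [-0.006, 0.06, 0.003, 0.03, 0.001, 0.035, 0.2], [-0.01, 0.075, 0.005, 0.037, 0.002, 0.044, 0.2], [-0.015, 0.089, 0.007, 0.045, 0.003, 0.053, 0.2], [-0.02, 0.104, 0.009, 0.052, 0.005, 0.062, 0.2], [-0.026, 0.118, 0.012, 0.06, 0.006, 0.07, 0.2], [-0.033, 0.131, 0.015, 0.067, 0.008, 0.079, 0.2], [-0.04, 0.145, 0.018, 0.074, 0.01, 0.088, 0.2]]
[[-0.004, 0.015, 0.0, 0.007, 0.002, 0.009, 0.2], [-0.01, 0.03, 0.001, 0.015, 0.004, 0.017, 0.2], [-0.016, 0.045, 0.002, 0.022, 0.007, 0.025, 0.2], [-0.023, 0.059, 0.003, 0.03, 0.01, 0.034, 0.2], [-0.03, 0.074, 0.005, 0.037, 0.013, 0.042, 0.2], [-0.039, 0.088, 0.007, 0.045, 0.016, 0.051, 0.2], [-0.048, 0.101, 0.01, 0.052, 0.019, 0.059, 0.2], [-0.058, 0.114, 0.013, 0.06, 0.022, 0.067, 0.2], [-0.068, 0.127, 0.016, 0.067, 0.026, 0.075, 0.2], [-0.079, 0.14, 0.02, 0.074, 0.03, 0.083, 0.2]]
[0.5726449  0.0469147  0.37184581]
```

Emit:
{"method": "apply_moves", "body": {
  "motion": [
    [[0.004,0.015,0.0,0.007,-0.002,0.009,0.2],[0.007,0.03,0.001,0.015,-0.004,0.017,0.2],[0.009,0.046,0.002,0.022,-0.005,0.026,0.2],[0.01,0.061,0.003,0.03,-0.007,0.035,0.2],[0.011,0.076,0.005,0.037,-0.008,0.043,0.2],[0.01,0.091,0.007,0.045,-0.009,0.052,0.2],[0.009,0.106,0.009,0.052,-0.01,0.061,0.2],[0.007,0.121,0.012,0.06,-0.01,0.07,0.2],[0.004,0.136,0.015,0.067,-0.011,0.079,0.2],[0.001,0.15,0.018,0.074,-0.011,0.088,0.2]]
  ]
}}

```text
time_s: 10.75
tcp_pos: [0.5489, 0.1317, 0.3925]
tcp_rot: [0.917, 0.398, 0.001, 0.001]
wrist_force: [-10.0, 0.7, 10.0]
finger_gap: 0.0292
gripper_force: 51.1
```

Emit:
{"method": "apply_moves", "body": {
  "motion": [
    [[0.0,0.015,0.0,0.007,0.0,0.009,0.2],[-0.002,0.03,0.001,0.015,0.0,0.018,0.2],[-0.004,0.045,0.002,0.022,0.001,0.026,0.2],[-0.006,0.06,0.003,0.03,0.001,0.035,0.2],[-0.01,0.075,0.005,0.037,0.002,0.044,0.2],[-0.015,0.089,0.007,0.045,0.003,0.053,0.2],[-0.02,0.104,0.009,0.052,0.005,0.062,0.2],[-0.026,0.118,0.012,0.06,0.006,0.07,0.2],[-0.033,0.131,0.015,0.067,0.008,0.079,0.2],[-0.04,0.145,0.018,0.074,0.01,0.088,0.2]]
  ]
}}

```text
time_s: 11.75
tcp_pos: [0.5721, 0.0937, 0.3873]
tcp_rot: [0.957, 0.266, -0.031, -0.112]
wrist_force: [-13.4, 3.4, 10.4]
finger_gap: 0.0292
gripper_force: 50.9
```

Emit:
{"method": "apply_moves", "body": {
  "motion": [
    [[-0.004,0.015,0.0,0.007,0.002,0.009,0.2],[-0.01,0.03,0.001,0.015,0.004,0.017,0.2],[-0.016,0.045,0.002,0.022,0.007,0.025,0.2],[-0.023,0.059,0.003,0.03,0.01,0.034,0.2],[-0.03,0.074,0.005,0.037,0.013,0.042,0.2],[-0.039,0.088,0.007,0.045,0.016,0.051,0.2],[-0.048,0.101,0.01,0.052,0.019,0.059,0.2],[-0.058,0.114,0.013,0.06,0.022,0.067,0.2],[-0.068,0.127,0.016,0.067,0.026,0.075,0.2],[-0.079,0.14,0.02,0.074,0.03,0.083,0.2]]
  ]
}}

```text
time_s: 12.75
tcp_pos: [0.5721, 0.0484, 0.3717]
tcp_rot: [0.964, 0.13, -0.031, -0.23]
wrist_force: [-11.6, 5.5, 8.3]
finger_gap: 0.029
gripper_force: 50.5
```

Run:
```python
from arc import *
arc(.170,.4645,1,1)
s=status.state();Q=R.from_quat(s['tcp_rot']).as_matrix();G=s['tcp_pos']+Q[:,2]*.191;print('axis est',G,s['wrist_force'])
```

```text
now 0.16958148619796595 0.4682766538815306
[[0.0, -0.002, 0.0, -0.001, -0.0, -0.0, 0.2]]
[0.57193407 0.04899759 0.3720666 ]
axis est [0.54905746 0.13144093 0.20130768] [-11.60509562   5.46933686   8.31862911]
```

Emit:
{"method": "apply_moves", "body": {
  "motion": [
    [[0,0,0,0,0,0,0.5],[0,0,0,0,0,0,0.8],[0,0,0,0,0,0,1],[0,0,0,0,0,0,1],[0,0,0,0,0,0,1],[0,0,0,0,0,0,1]]
  ]
}}

```text
time_s: 13.35
tcp_pos: [0.5731, 0.0466, 0.3715]
tcp_rot: [0.965, 0.13, -0.029, -0.227]
wrist_force: [1.0, 0.5, 0.8]
finger_gap: 0.0856
gripper_force: 0.0
```

Emit:
{"method": "apply_moves", "body": {
  "motion": [
    [[0,0,-0.05,0,0,0,1],[0,0,-0.12,0,0,0,1],[0,0,-0.22,0,0,0,1],[0,0,-0.34,0,0,0,1],[0,0,-0.46,0,0,0,1],[0,0,-0.46,0,0,0,1],[0,0,-0.46,0,0,0,1]]
  ]
}}

```text
time_s: 14.05
tcp_pos: [0.589, -0.0135, 0.4962]
tcp_rot: [0.965, 0.129, -0.028, -0.227]
wrist_force: [-0.1, 0.8, -0.9]
finger_gap: 0.0851
gripper_force: 0.0
```

Run:
```python
from h import *
s=status.state();Q=R.from_quat(s['tcp_rot']).as_matrix();print(Q[:,:3].round(2),s['tcp_pos'])
dn=R.from_matrix(np.array([[.961,.2765,0],[.2765,-.961,0],[0,0,-1]]).T)
print(row([.45,-.2,.52],dn))
```

```text
[[ 0.96  0.24 -0.11]
 [ 0.26 -0.86  0.43]
 [ 0.   -0.45 -0.9 ]] [ 0.58898855 -0.01350496  0.49616167]
[-0.6098, 0.3915, -0.2868, -0.1469, -0.0026, -0.0042]
```

Emit:
{"method": "apply_moves", "body": {
  "motion": [
    [[-0.61,0.39,-0.29,-0.147,0,0,1],[-0.61,0.39,-0.29,-0.147,0,0,1],[-0.61,0.39,-0.29,-0.147,0,0,1],[-0.61,0.39,-0.29,-0.147,0,0,1],[-0.61,0.39,-0.29,-0.147,0,0,1],[-0.61,0.39,-0.29,-0.147,0,0,1],[-0.61,0.39,-0.29,-0.147,0,0,1],[-0.61,0.39,-0.29,-0.147,0,0,1],[-0.61,0.39,-0.29,-0.147,0,0,1]]
  ]
}}

```text
time_s: 14.95
tcp_pos: [0.4508, -0.1984, 0.5195]
tcp_rot: [0.991, 0.134, 0.001, -0.001]
wrist_force: [-0.2, -0.6, 0.4]
finger_gap: 0.0854
gripper_force: 0.0
```

Run:
```python
from h import *
from fit import wp
p=[.549,.1304,-1.4719,.170,.4645]
d=np.zeros((560,800,3),np.uint8)
edges=lambda X,Y,Z:[(a,b) for a in[(x,y,z) for x in X for y in Y for z in Z] for b in[(x,y,z) for x in X for y in Y for z in Z] if sum(np.array(a)!=np.array(b))==1]
for n,(x0,y0,x1,y1),s,sh,at in(('top',(230,140,430,240),4,(0,0),(0,0)),('side',(250,160,350,230),4,(-.7,1.8),None)):
    c=crop(n,x0,y0,x1,y1,s,im) if 0 else crop(n,x0,y0,x1,y1,s); o=c.copy()
    for E in(edges((-15,15),(-68,68),(-48,48)),[((0,0,0),(434,0,0))]):
        for a,b in E:
            u=proj(n,np.array([wp(p,a,1),wp(p,b,1)]))+sh;u=((u-[x0,y0]+.5)*s-.5).astype(int)
            cv2.line(o,tuple(map(int,u[0])),tuple(map(int,u[1])),(0,255,0),1)
    if n=='top':
        h=c[:,:,:]; d[:400-120,:800]=0; d[:280]=0; d[0:280]=cv2.resize(o,(800,400))[60:340]
    else: d[280:560,0:400]=c; d[280:560,400:800]=o
cv2.imwrite('pics/fin.png',d)
```

```text
(no output)
```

View pics/fin.png

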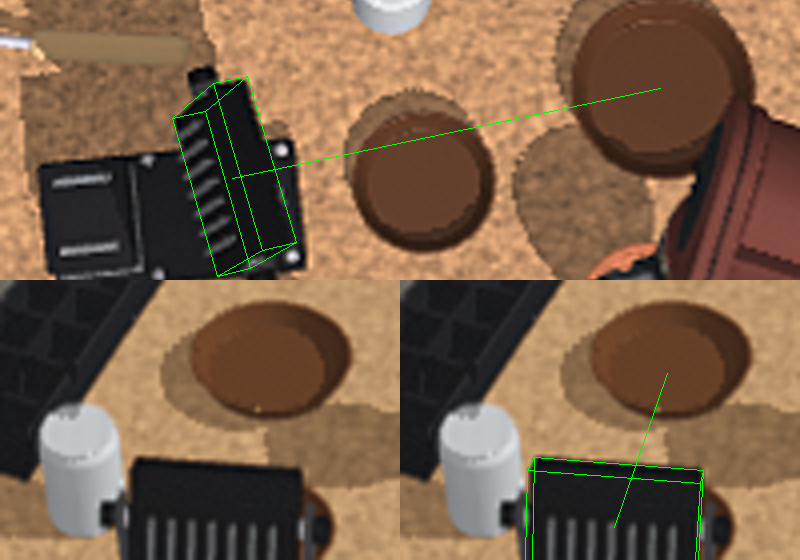

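The head matches the model edges in both views. The beam ends at the middle of the large saucer's floor, top view (660,88) and side view (668,373). The arm is clear of everything, so I'll hand in.

```bash
python3 -c "
from cell import order; print(order.sign_off())"
```

```text
the job is handed in; nothing more can be done
None
```

The job is handed in at about 15 s of the 72 s limit: the battery pack is pressed fully home, and by the camera check the lens points at the middle of the large brown saucer, with nothing else seen to have moved; no verdict came back.

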